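# Find the stamped crate and push it to the dispatch rail

### The arm

A 7-joint arm with a two-finger parallel gripper is mounted at the origin on a cart in front of the work surface, level with it; the furniture and walls round the work are solid. World frame = base frame: x ahead of the robot, y to its left, z up, the work surface at z = 0. Lengths are in m, angles in rad, forces in N, time in s.
With the tool pointing down it reaches from about 0.425 to 1.025 m from the base axis. Payload 3.6 kg.
Tool frame: the origin (TCP) lies midway between the tips of the shut fingers; the grasp point (between the pads) lies behind it (grasp_offset is the z of the grasp point in the tool frame, in m); z points along the fingers, y is the line along which they close (so a half turn about z gives the same grasp; the last joint's range is limited). The gripper opens to 85 mm and grips with 20 to 120 N. Pads are 22 mm wide; open, the fingers measure 114 mm over their backs; the gripper's body (76 mm by 85 mm) begins 54 mm behind the grasp point. The pads swing forward as they close: fully open they stand 13 mm farther back than shut.
Start: joints at [-1.272, 0.591, 0.048, 1.609, -0.033, 0.943, -0.034], TCP at [0.278, 0.67, 0.231] pointing down, gripper open.
Joint ranges: [-2.69, 2.69], [-0.47, 2.24], [-1.27, 1.36], [0.19, 2.51], [-1.53, 4.68], [0.08, 2.07], [-3.09, 3.09]. Speed limits (rad/s): [2.57, 2.57, 3.14, 3.14, 3.14, 3.14, 3.14].

### API

Orientations are given as a unit quaternion [w, x, y, z].
In Python, from rig import move_ptp, line_to, goto_joints, command_gripper, dwell, inverse_kinematics, observe, capture, MotionError, job_done, grasp_offset gives the robot as it stands. Calls block until the motion is done:
- move_ptp(position, orientation): joint-space move of the TCP to a pose.
- line_to(position, ori=None, speed=0.15, threshold=None): straight line of the TCP; ori=None keeps the orientation; speed is the mean speed in m/s. With threshold (N) it stops when the force on the tool has changed by that much, and returns True; else False.
- goto_joints(angles): joint-space move.
- command_gripper(opening, squeeze=None): finger opening in m; squeeze is the grip in N (None keeps the last); returns when the fingers have stopped.
- dwell(seconds).
- inverse_kinematics(position, orientation): joint angles nearest the present ones, or None.
- observe(): the state.
- capture(name): name is "scene" or "top" or "wrist"; returns a dict with "color" (384x512x3 uint8, red, green, blue), "intrinsics" (3x3 intrinsics, pixels), "view" (4x4, takes a point from world to camera coordinates); the wrist camera has in their place "mount" (4x4, takes a point from camera to tool coordinates, whose origin is the TCP and whose axes are the flange's). Camera axes: x right, y up, looking along -z (the intrinsics and any distortion apply to the point x, -y, -z); pixel columns grow to the right and rows downward; lengths in m; the calibration is good to about 2 mm. A picture is of the moment at which its call begins: read the wrist's pose just before it. There is no depth.
A pose or a line that the arm cannot do raises MotionError and nothing moves.
- job_done(): hands the job in; it is judged then, once.
The state is a dict: "time_s": time; "q": joint angles; "qd": joint speeds; "joint_torque": joint torques, N m; "position": TCP position; "orientation": TCP orientation; "wrist_force": force on the tool from outside, world axes, zero at the start; "moment": the same for the moment, N m; "opening": finger opening in m; "grasp_force": force on a finger pad.
Only numpy, scipy, OpenCV 4.12 (cv2) and the standard library are available. Lean on these libraries where they do the work, as an engineer would, in place of code of your own. Each camera call takes 0.05 s, during which the arm holds its last target. There are 200 camera calls.

### The job

One of the two white open crates on the bench has a round stamp underneath. With the fingertips and without grasping or lifting anything, push each crate over, away from you, so that it lies on its back with its underside facing you. Once both lie like that, push the stamped one along the bench until its open end is up against the aluminium dispatch rail and square to it, leave the other crate lying short of the rail, and disturb nothing else.

Things in the scene. Friction and masses are not known exactly. Their poses are not given: they have to be found in the camera images.
- crate_a: White plastic open-topped crate, empty, a hand slot in each side. 60 mm deep (its x), 84 mm wide (y), 100 mm tall (z), walls 3 mm, about 0.22 kg, friction about 0.6. Origin: centre of the underside, a flat panel recessed 4 mm. x points to its back: away from the robot within 18 degrees while it stands; z points out of its open mouth. On its back it is 60 mm high and 100 mm long, z level.
- crate_b: White plastic open-topped crate, like crate_a from outside. 60 mm deep (its x), 84 mm wide (y), 100 mm tall (z), walls 3 mm, about 0.22 kg, friction about 0.6. Origin: centre of the underside, a flat panel recessed 4 mm. x points to its back: away from the robot within 18 degrees while it stands; z points out of its open mouth. On its back it is 60 mm high and 100 mm long, z level.
- crate_a_mouth (a point): Centre of crate_a's open mouth, 100 mm along its z from its origin.
- crate_b_mouth (a point): Centre of crate_b's open mouth, 100 mm along its z from its origin.
- crate_a_back_edge (a point): Middle of crate_a's bottom back edge (30 mm along its x from its origin), about which it tips; it stays on the bench. A push 80 mm or more above the bench on the middle of the near face, rising with the face, tips it; past about 35 degrees it falls onto its back by itself, underside to the robot.
- crate_b_back_edge (a point): Middle of crate_b's bottom back edge (30 mm along its x from its origin), about which it tips; it stays on the bench. A push 80 mm or more above the bench on the middle of the near face, rising with the face, tips it; past about 35 degrees it falls onto its back by itself, underside to the robot.
- stamp (a point): Centre of the stamp: a dark ring of 47 mm with a slanting bar across it, on the underside of one of the two crates; it moves with that crate.
- rail: The dispatch rail: a fixed bare aluminium angle, 580 mm long (its y) and 25 mm high, lying across the bench behind the crates. Origin: middle of its length, on the bench, at the foot of the face towards the robot; its x axis points square away from the robot side, so that face is its x = 0 plane.
- reagent_small: Bystander: small reagent bottle with orange cap, 38 mm across, 63 mm tall, loose, standing between the crates. Origin: centre of its underside.
- reagent_large: Bystander: reagent bottle with black cap, 48 mm across, 86 mm tall, loose, standing to the right. Origin: centre of its underside.
- kitchen_timer: Bystander: white bench timer with three buttons, 64 x 68 x 20 mm, loose, lying to the left. Origin: centre of its underside.
- slides: Bystander: box of slides, white with a blue lid, 30 x 82 x 31 mm, loose, at the near right. Origin: centre of its underside.
Things that resemble listed ones, but are neither listed nor needed, are in the scene too. Leave any pink look-alike of the crate_b alone.

How it is judged:
On the way, in this order (a step that is already met when the one before it is completed fails the run):
1. both crates lie on their backs, at rest (angle between each of crate_a, crate_b's own x axis and vertical above 2.95 rad and linear speed of each of crate_a, crate_b below 0.03 m/s and angular speed of each of crate_a, crate_b below 0.3 rad/s), for 0.3 s.
2. the stamped crate has been pushed up to the rail, square to it (angle between crate_a's own x axis and vertical above 2.95 rad and x of crate_a_mouth in the frame of rail between -0.01 and 0.008 m and y of crate_a_mouth in the frame of rail between -0.28 and 0.28 m and angle between the z axis of crate_a and the x axis of rail, either way round below 0.12 rad), for 0.2 s.
At the end, for the whole second after the job is handed in: Both crates lie on their backs (within 11 degrees) at rest; the stamped one's mouth is within 10 mm of the rail's face, between the rail's ends, and square to it within 7 degrees; the other one's mouth is still more than 15 mm short of the rail (all of step 2 and angle between crate_b's own x axis and vertical above 2.95 rad and linear speed of each of crate_a, crate_b below 0.03 m/s and angular speed of each of crate_a, crate_b below 0.3 rad/s and x of crate_b_mouth in the frame of rail below -0.015 m); the robot touches nothing.
It fails at once if crate_a is lifted off the bench or tipped any way but backwards (its bottom back edge rises more than 25 mm) (height (world z) of crate_a_back_edge above 0.025 m).
It fails at once if crate_b is lifted off the bench or tipped any way but backwards (its bottom back edge rises more than 25 mm) (height (world z) of crate_b_back_edge above 0.025 m).
It fails at once if a bystander (reagent bottles, timer, slide box) is moved more than 20 mm (distance of any of reagent_small, reagent_large, kitchen_timer, slides from where it was at the start of the episode above 0.02 m).
It also fails if it takes over 64 s, if anything falls off the work surface, if the arm or the gripper's body presses on something with over 40 N, if the wrist force passes 120 N, or if a joint passes its speed limit or range.

## Working session

There is one attempt and no reset: what is moved stays moved. The work goes in short steps, each a Python script; the robot and the scene stay as the last script left them, time stands still between calls to the robot, and variables do not carry over. Pictures are saved under pics/ and viewed, at most 10 in all, crops included, and the job is handed in when it is done.

```bash
ls; mkdir -p pics
python3 - <<'E'
from rig import *
import cv2
for n in("scene","top"):
    c=capture(n); cv2.imwrite(f"pics/{n}0.png",cv2.resize(c["color"][:,:,::-1],(800,600),interpolation=cv2.INTER_CUBIC))
    print(n,c["intrinsics"],c["view"],[k for k in c])
s=observe();print(s["position"],s["orientation"],s["opening"],s["wrist_force"],s["time_s"],grasp_offset)
E
```

```text
pics
scene [[475.60669944   0.         248.1766467 ]
 [  0.         475.60669944 188.62436925]
 [  0.           0.           1.        ]] [[ 0.81116037 -0.5845846   0.01672409 -0.3987864 ]
 [ 0.38607142  0.55674855  0.73551337 -0.32562075]
 [-0.4392809  -0.5901626   0.67730377 -0.96042104]
 [ 0.          0.          0.          1.        ]] ['color', 'intrinsics', 'view']
top [[480.94779837   0.         258.41121356]
 [  0.         480.94779837 190.2180712 ]
 [  0.           0.           1.        ]] [[ 0.0054931  -0.99996117  0.00689118  0.0967755 ]
 [ 0.99819394  0.00589539  0.05978374 -0.54555887]
 [-0.05982205  0.00655033  0.99818757 -1.53767489]
 [ 0.          0.          0.          1.        ]] ['color', 'intrinsics', 'view']
[0.27723592 0.6690995  0.2302478 ] [-1.47122990e-04  1.95106081e-01  9.80781627e-01 -9.98286034e-04] 0.08541808600441025 [-0.39241353 -0.52322875  0.57459015] 0.1 -0.0187
```

View pics/scene0.png

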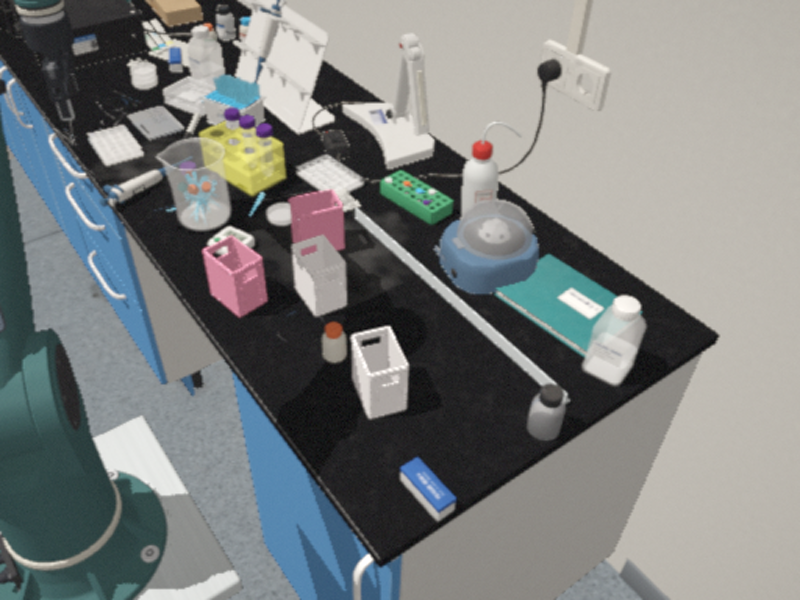

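View pics/top0.png

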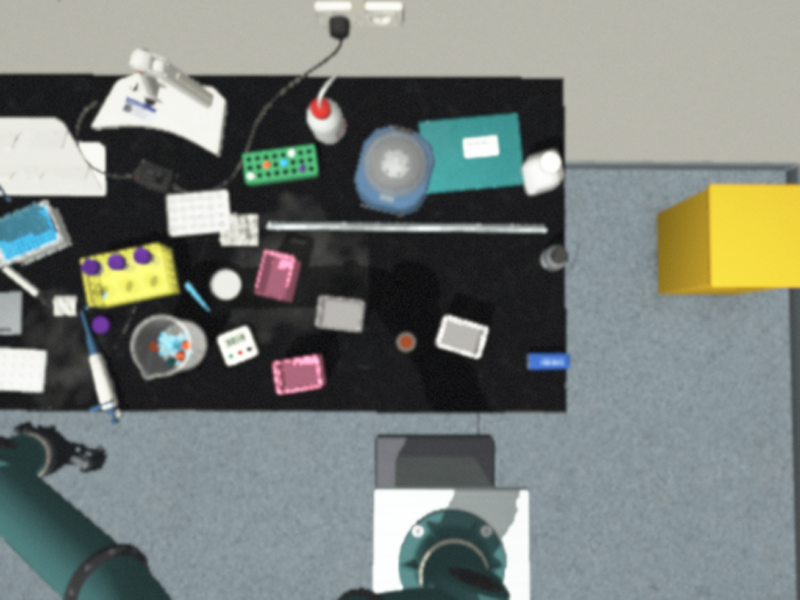

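The scene view shows the white crates standing at about (320,275) and (380,370), with the small bottle between them at (334,343). In the top view they are at (340,313) and (462,336), and the rail runs from (267,226) to (546,230). There are pink look-alikes at (278,275) and (298,374). I'll enlarge both views to read the corners.

Run:
```python
from rig import *
import cv2
t=capture("top")["color"][:,:,::-1]; s=capture("scene")["color"][:,:,::-1]
cv2.imwrite("pics/topc.png",cv2.resize(t[140:240,165:365],(800,400),interpolation=cv2.INTER_CUBIC))
cv2.imwrite("pics/scenec.png",cv2.resize(s[145:270,180:270],(432,600),interpolation=cv2.INTER_CUBIC))
```

```text
(no output)
```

View pics/topc.png

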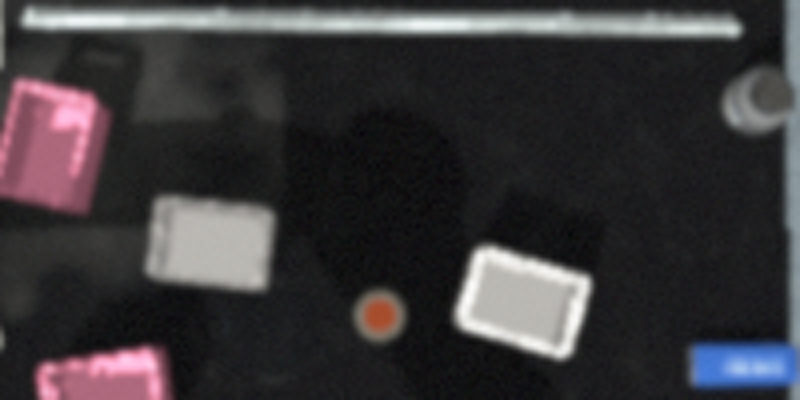

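View pics/scenec.png

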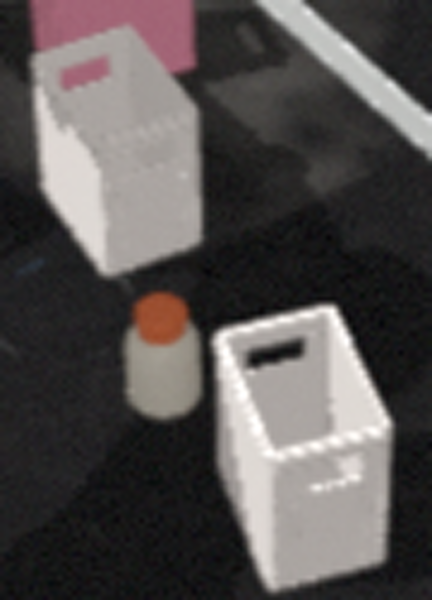

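```bash
cat > h.py <<'E'
from rig import *
import numpy as np, cv2
from scipy.spatial.transform import Rotation as R
def ray(c,uv):
    d=np.linalg.inv(c["intrinsics"])@[uv[0],uv[1],1]; V=c["view"]
    return -V[:3,:3].T@V[:3,3], V[:3,:3].T@(d*[1,-1,-1])
def onz(c,uv,z): o,d=ray(c,uv); return o+d*(z-o[2])/d[2]
def tri(c1,u1,c2,u2):
    o,d=ray(c1,u1);p,e=ray(c2,u2); s=np.linalg.lstsq(np.c_[d,-e],p-o,rcond=None)[0]
    a,b=o+s[0]*d,p+s[1]*e; return (a+b)/2,np.linalg.norm(a-b)
E
python3 - <<'E'
from h import *
np.set_printoptions(precision=4,suppress=True)
T=capture("top");S=capture("scene")
tp=lambda p:np.array(p)/4+[165,140]-.375
sp=lambda p:np.array(p)/4.8+[180,145]-.4
for n,t,s in (("L",[(157,195),(274,207),(267,290),(147,276)],[(127,27),(198,107),(100,140),(35,62)]),("R",[(483,243),(592,273),(568,358),(455,326)],[(332,307),(392,425),(272,455),(218,330)])):
    P=[onz(T,tp(p),.1) for p in t]
    for a,b,p in zip(t,s,P): q,e=tri(T,tp(a),S,sp(b)); print(n,p,"tri",q,round(e,4))
    c=np.mean(P,0); ex=P[0]+P[1]-P[2]-P[3]; ey=P[0]+P[3]-P[1]-P[2]
    print(" c",c,"size",np.linalg.norm(ex)/2,np.linalg.norm(ey)/2,"yaw",np.degrees([np.arctan2(ex[1],ex[0]),np.arctan2(-ey[0],ey[1])]))
for p in [(108,275),(202,243),(272,590),(386,565)]: print("bottom",onz(S,sp(p),0))
for p in [(22,28),(740,38)]: print("rail lo",onz(T,tp(p),.0),onz(T,tp(p),.025))
for p in [(22,10),(740,18)]: print("rail up",onz(T,tp(p),.0),onz(T,tp(p),.025))
for n,p,z in [("small",(380,315),.063),("large",(772,95),.086),("slides",(745,365),.031),("pink cornr rim",(100,100),.1),("pink foot",(85,213),0),("pink2 rim TR",(163,350),.1)]: print(n,onz(T,tp(p),z))
print("timer",onz(T,np.array((238,346))/1.5625,.02))
print("pink1 foot scene",onz(S,np.array((345,250))/1.5625,0))
E
```

```text
L [0.5446 0.267  0.1   ] tri [0.5436 0.2681 0.0964] 0.0029
L [0.536  0.1776 0.1   ] tri [0.5338 0.1786 0.1039] 0.0045
L [0.4726 0.1824 0.1   ] tri [0.4723 0.1822 0.108 ] 0.0006
L [0.4828 0.2739 0.1   ] tri [0.4839 0.274  0.0943] 0.0022
 c [0.509  0.2252 0.1   ] size 0.0628613684329876 0.0908905264703168 yaw [-5.3089 -5.933 ]
R [0.5094 0.0179 0.1   ] tri [0.5077 0.019  0.0978] 0.0043
R [ 0.487  -0.0653  0.1   ] tri [ 0.4842 -0.0633  0.101 ] 0.0066
R [ 0.4222 -0.0469  0.1   ] tri [ 0.4228 -0.0468  0.1041] 0.0011
R [0.4461 0.0391 0.1   ] tri [0.4478 0.0381 0.1001] 0.004
 c [ 0.4662 -0.0138  0.1   ] size 0.06701657554776227 0.08774131377007971 yaw [-17.1563 -15.2776]
bottom [0.4759 0.1906 0.    ]
bottom [0.5336 0.1824 0.    ]
bottom [ 0.4252 -0.0441  0.    ]
bottom [ 0.4804 -0.0638  0.    ]
rail lo [0.6874 0.3899 0.    ] [0.6836 0.3854 0.025 ]
rail lo [ 0.683  -0.1991  0.    ] [ 0.6793 -0.1942  0.025 ]
rail up [0.7022 0.3902 0.    ] [0.6982 0.3857 0.025 ]
rail up [ 0.6995 -0.1992  0.    ] [ 0.6956 -0.1943  0.025 ]
small [0.4542 0.0959 0.063 ]
large [ 0.626  -0.2067  0.086 ]
slides [ 0.416  -0.1954  0.031 ]
pink cornr rim [0.6172 0.3115 0.1   ]
pink foot [0.5359 0.3361 0.    ]
pink2 rim TR [0.4266 0.261  0.1   ]
timer [0.4425 0.4394 0.02  ]
pink1 foot scene [0.6154 0.311  0.    ]
```

```bash
cat >> h.py <<'E'
CR={"L":(np.array([.507,.226]),np.radians(-5.6)),"R":(np.array([.465,-.014]),np.radians(-16.2))}
def quat(yaw,tilt=0.):  # tilt>0: fingers point forward
    m=R.from_euler("z",yaw)*R.from_euler("y",-tilt)*R.from_matrix(np.diag([-1.,1,-1]))
    return m.as_quat(scalar_first=True)
def tip_pose(n,a,stand=0.,h=.084,off=.011):
    c,y=CR[n]; f=np.array([np.cos(y),np.sin(y)]); a=np.radians(a)
    s=.03-.06*np.cos(a)+h*np.sin(a)-off-stand
    return np.r_[c+f*s,h*np.cos(a)+.06*np.sin(a)]
E
python3 - <<'E'
from h import *
for n in "LR":
  for t in (0,15,30):
    q=quat(CR[n][1],np.radians(t))
    print(n,t,[(tip_pose(n,a,s).round(3).tolist() if t==0 else'', inverse_kinematics(tip_pose(n,a,s),q) is not None) for a,s in ((0,.02),(0,.01),(0,0),(25,0),(50,0))])
    p=tip_pose(n,0,.02);p[2]=.2;print(inverse_kinematics(p,q) is not None)
E
```

```text
L 0 [([0.446, 0.232, 0.084], True), ([0.456, 0.231, 0.084], True), ([0.466, 0.23, 0.084], True), ([0.507, 0.226, 0.101], True), ([0.552, 0.222, 0.1], True)]
True
L 15 [('', True), ('', True), ('', True), ('', True), ('', True)]
True
L 30 [('', True), ('', True), ('', True), ('', True), ('', True)]
True
R 0 [([0.406, 0.003, 0.084], True), ([0.416, 0.0, 0.084], True), ([0.426, -0.003, 0.084], True), ([0.465, -0.014, 0.101], True), ([0.508, -0.026, 0.1], True)]
True
R 15 [('', False), ('', False), ('', False), ('', True), ('', True)]
True
R 30 [('', False), ('', False), ('', False), ('', False), ('', False)]
False
```

```bash
cat >> h.py <<'E'
def tip(n):
    q=quat(CR[n][1]); p=tip_pose(n,0,.02); p[2]=.18
    move_ptp(p,q); line_to(tip_pose(n,0,.02),speed=.2)
    for a in (0,12,24,36,48): print(a,line_to(tip_pose(n,a),speed=.08), observe()["wrist_force"].round(1))
    p=tip_pose(n,48); line_to(p+[-.03,0,.08],speed=.2); print(observe()["time_s"])
def snap(cam,name,box,k):
    c=capture(cam)["color"][:,:,::-1]; x0,x1,y0,y1=box
    cv2.imwrite("pics/"+name,cv2.resize(c[y0:y1,x0:x1],None,fx=k,fy=k,interpolation=cv2.INTER_CUBIC))
E
python3 - <<'E'
from h import *
p=observe()["position"]; line_to(p+[0,0,.08],speed=.3)
command_gripper(.03)
tip("L"); tip("R")
line_to(observe()["position"]*[1,1,0]+[-.02,0.,.25],speed=.25)
snap("scene","scene1.png",(170,290,120,270),4)
print(observe()["time_s"])
E
```

```text
0 False [-0.9 -0.8 -0.5]
12 False [-1.2  0.7 -0.1]
24 False [-0.9  0.3 -0.1]
36 False [0.5 0.2 0.4]
48 False [-0.4 -0.  -0.3]
6.3417
0 False [-0.5  1.1 -1.4]
12 False [-0.9  0.8 -0.7]
24 False [-0.1 -0.2  0.8]
36 False [ 0.2 -0.4 -0.5]
48 False [-0.1  0.4 -0.3]
10.5833
11.075
```

View pics/scene1.png

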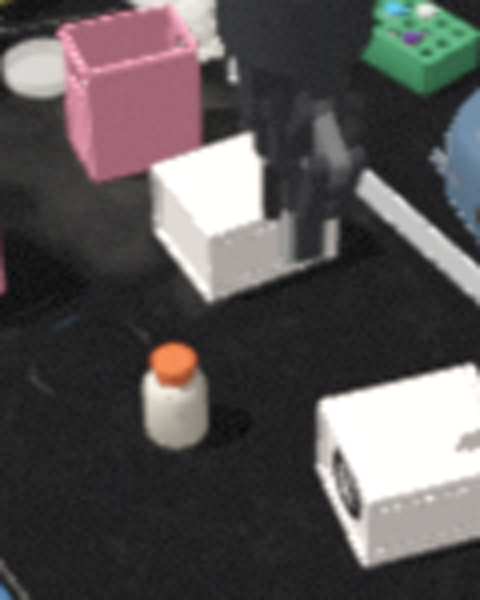

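Both crates lie on their backs, and the dark ring is visible at (345,480) on the underside of the right crate; the left crate's underside is blank. Next I'll measure the stamped crate.

Run:
```python
from h import *
move_ptp([.42,.06,.25],quat(0))
snap("top","top1.png",(200,365,130,235),4.8)
snap("scene","scene2.png",(220,310,180,270),6)
```

```text
(no output)
```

View pics/top1.png

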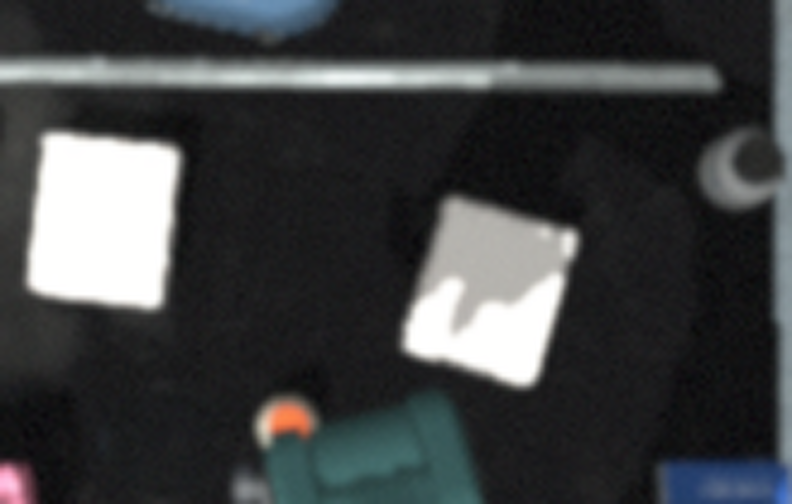

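View pics/scene2.png

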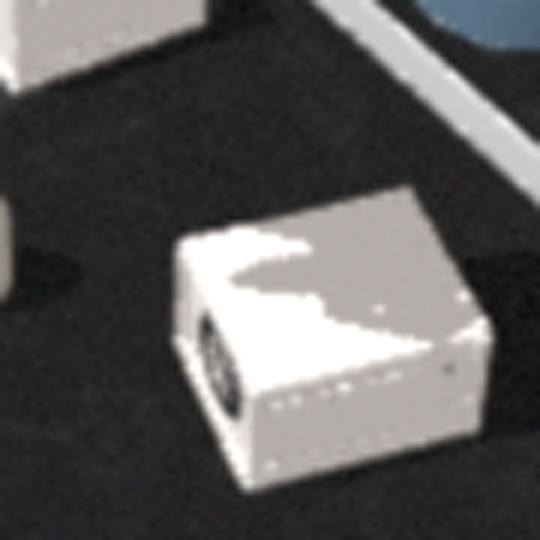

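```bash
cat >> h.py <<'E'
def box(T,c):  # corners ML,MR,UR,UL in image at z=.06
    P=[onz(T,p,.06) for p in c]; ml,mr,ur,ul=P
    d=(ml+mr-ul-ur)/2; w=(ml+ul-mr-ur)/2
    return P,(ul+ur)/2,(ml+mr)/2,np.linalg.norm(d),np.linalg.norm(w),np.degrees([np.arctan2(d[1],d[0]),np.arctan2(-w[0],w[1])])
E
python3 - <<'E'
from h import *
np.set_printoptions(precision=4,suppress=True)
T=capture("top");S=capture("scene")
tp=lambda p:np.array(p)/4.8+[200,130]-.4
sp=lambda p:np.array(p)/6+[220,180]-.42
r=[tp(p) for p in[(450,195),(580,232),(533,388),(403,348)]]
l=[tp(p) for p in[(43,132),(182,148),(162,310),(28,292)]]
s=[sp(p) for p in[(408,187),(490,325),(250,395),(178,240)]]
print(*box(T,r)[1:]);print(*box(T,l)[1:]);print(*box(S,s)[1:])
for a,b in zip(r,s): print(*tri(T,a,S,b))
for p in[(0,82),(715,92)]: print("rail",onz(T,tp(p),0.),onz(T,tp(p),.025))
E
```

```text
[ 0.4927 -0.0214  0.06  ] [ 0.5941 -0.0521  0.06  ] 0.1060194979829264 0.08863777498949207 [-16.8699 -16.2009]
[0.5351 0.2225 0.06  ] [0.6409 0.2121 0.06  ] 0.10637126035817783 0.09007184022510195 [-5.6019 -6.772 ]
[ 0.4946 -0.0221  0.06  ] [ 0.5919 -0.0497  0.06  ] 0.10119448267697197 0.08336313045622161 [-15.8346 -16.4648]
[ 0.6057 -0.0092  0.0571] 0.001733298917127331
[ 0.58   -0.0927  0.0647] 0.004644167739702821
[ 0.4804 -0.064   0.0617] 0.0013308320616602983
[0.5066 0.0203 0.0591] 0.002640226829160949
rail [0.6878 0.2934 0.    ] [0.684  0.2905 0.025 ]
rail [ 0.6841 -0.1956  0.    ] [ 0.6804 -0.1907  0.025 ]
```

Run:
```python
from h import *
u=np.array([.494,-.0218]); y=np.radians(-16.2); yr=np.radians(.4); off=.011-.004; z=.022
f=lambda a:np.array([np.cos(a),np.sin(a)])
command_gripper(.035)
p=u-f(y)*(off+.022)
move_ptp(np.r_[p,.12],quat(y)); line_to(np.r_[p,z],speed=.15)
line_to(np.r_[u-f(y)*off,z],speed=.06); print(observe()["wrist_force"])
n=7
for i in range(n):
    a=y+(yr-y)*(i+1)/n; u=u+f((a+y+(yr-y)*i/n)/2)*.009
    line_to(np.r_[u-f(a)*off,z],quat(a),speed=.06)
print(u,observe()["wrist_force"])
g=u+f(yr)*(.594-u[0])
print("hit",line_to(np.r_[g-f(yr)*off,z],speed=.03,threshold=6)); s=observe(); print(s["position"],s["wrist_force"],s["time_s"])
snap("top","top2.png",(220,365,130,235),5)
```

```text
[0.11133134 0.54772959 0.87976113]
[ 0.55618851 -0.03042937] [0.91044747 0.886645   0.201625  ]
hit True
[ 0.57410347 -0.0299023   0.02139973] [-0.16235561 -0.14809049 -0.01528423] 16.9
```

View pics/top2.png

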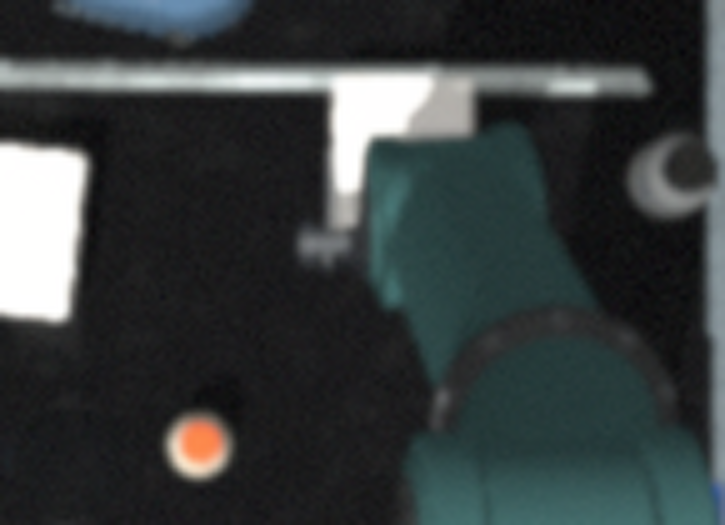

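The crate's mouth reaches the rail at about (405,75). I'll press it gently once more to seat it, back off, and check.

Run:
```python
from h import *
p=observe()["position"]; print(line_to([.590,p[1]+.0001,p[2]],speed=.02,threshold=12)); q=observe(); print(q["position"],q["wrist_force"])
p=q["position"]; line_to(p+[-.04,0,0],speed=.1); line_to(p+[-.04,0,.15],speed=.2)
move_ptp([.42,.12,.3],quat(0)); 
snap("top","top3.png",(200,365,130,235),4.8); print(observe()["time_s"])
```

```text
True
[ 0.5736585  -0.03015461  0.02043458] [-0.84887891  0.09693917  3.26551413]
19.8667
```

View pics/top3.png

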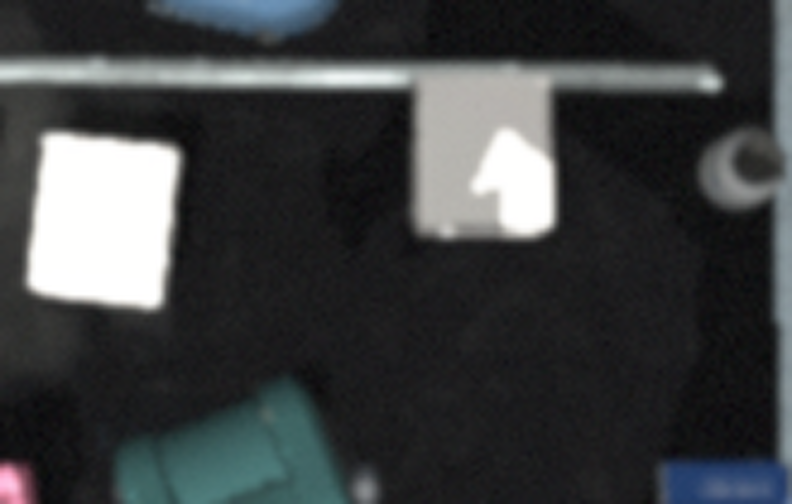

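The stamped crate is flush with the rail and square to it, with its mouth corners at (415,76) and (552,76). Two force stops at the same position confirm contact. The other crate still lies about 45 mm short of the rail, and the bottles and slide box in view haven't moved.

```bash
python3 -c "
from rig import *
print(job_done())"
```

```text
the job is handed in; nothing more can be done
None
```

Job handed in: both crates lie on their backs, the stamped (right-hand) one is against the rail and square to it, and the other lies about 45 mm short of it; no bystander was seen to move, though the timer wasn't in the last picture, and no verdict came back.

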